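# Put the setting rings away in their keyed stacking trays

### The job

Take the pile of three setting rings apart and lay each ring flat in the dark grey tray whose round seat it fits. When all three rings are seated, stack the trays where the large-seat tray stands: the middle tray on it and the small tray on top, cut corners over cut corners, each skirt fully home on the tray below and the rings still in their seats. Leave the engineer's square and the gauge block lying where they are.

Things in the scene. Friction and masses are not known exactly. Their poses are not given: they have to be found in the camera images.
- ring_large: largest setting ring: ground steel with a black knurled rim, outside diameter 44 mm, bore 21 mm, 12 mm tall, about 0.11 kg. Bottom ring of the pile, flat on the worktop at the start. Origin: centre of its underside, z up. Grip it across the rim.
- ring_middle: middle setting ring, same make, outside diameter 34 mm, 12 mm tall, about 0.075 kg. Lies flat on ring_large at the start, about on its centre. Origin: centre of its underside, z up.
- ring_small: smallest setting ring, same make, outside diameter 24 mm, bore 10 mm, 12 mm tall, about 0.035 kg. Top of the pile, flat on ring_middle. Origin: centre of its underside, z up.
- tray_large: dark grey tray, seat 47.5 mm across. All trays: 90 mm long (own x), 66 wide (own y), 22 tall, 0.11 kg; grip across the 66 mm on the upright sides. The two corners at +x are cut at 45 deg (14 mm). Sides rise to a shoulder at 17 mm; on it, 4.5 mm in, a step rises to 22 mm with the round seat in its middle, floor at 17 mm, funnel edge 2.75 mm wide. Origin: centre of the underside, below the seat; z up.
- tray_middle: tray as tray_large, but seat 37.5 mm across. Below, each tray is a hollow skirt (3 mm thick, 14 deep) that slips over the step of the tray below with 1.5 mm play a side, led in by bevels if up to 3.5 mm off, and rests on its shoulder: a stacked tray's origin is 17 mm above the lower one's. Turned end for end it does not go home. Origin: centre of the underside, x to the cut corners, z up.
- tray_small: tray as tray_large, but seat 27.5 mm across. A seated ring stands 7 mm proud of its tray and clears a tray stacked above. All three trays stand level on the worktop at the start, each turned its own way. Origin: centre of the underside, below the seat's centre; x towards the two cut corners, z up.
- square: steel engineer's square lying flat beyond the trays, 78 x 98 mm, 15 mm high; leave it alone. Origin: centre of its underside.
- gauge_block: small steel gauge block lying flat between the trays, 15 x 30 mm, 9 mm high; leave it alone. Origin: centre of its underside.
There are look-alikes about, which are no part of the job. What is shaped like the ring_middle but green is not meant.

How it is judged:
On the way:
1. each of the three rings lies flat in its own tray's seat while all three trays still stand on the worktop (horizontal distance between ring_large and tray_large below 0.004 m and z of ring_large in the frame of tray_large between 0.0155 and 0.0185 m and angle between the z axis of ring_large and the z axis of tray_large, either way round below 0.08 rad and linear speed of each of ring_large, ring_middle, ring_small below 0.02 m/s and horizontal distance between ring_middle and tray_middle below 0.004 m and z of ring_middle in the frame of tray_middle between 0.0155 and 0.0185 m and angle between the z axis of ring_middle and the z axis of tray_middle, either way round below 0.08 rad and horizontal distance between ring_small and tray_small below 0.004 m and z of ring_small in the frame of tray_small between 0.0155 and 0.0185 m and angle between the z axis of ring_small and the z axis of tray_small, either way round below 0.08 rad and height (world z) of each of tray_large, tray_middle, tray_small below 0.004 m), for 0.2 s.
At the end, for the whole second after the job is handed in: tray_large on the worktop within 40 mm of its start; tray_middle home on it, tray_small on that (17 +/-1.5 mm up, centred within 4 mm, same way round within 0.1 rad, level); each ring level in its own tray's seat (17 +/-1.5 mm above the tray's underside, within 4 mm of centre); all at rest (horizontal distance between each of ring_large, tray_middle and tray_large below 0.004 m and z of ring_large in the frame of tray_large between 0.0155 and 0.0185 m and angle between the z axis of ring_large and the z axis of tray_large, either way round below 0.08 rad and linear speed of each of ring_large, ring_middle, ring_small, tray_middle, tray_small, tray_large below 0.02 m/s and horizontal distance between each of ring_middle, tray_small and tray_middle below 0.004 m and z of ring_middle in the frame of tray_middle between 0.0155 and 0.0185 m and angle between the z axis of ring_middle and the z axis of tray_middle, either way round below 0.08 rad and horizontal distance between ring_small and tray_small below 0.004 m and z of ring_small in the frame of tray_small between 0.0155 and 0.0185 m and angle between the z axis of ring_small and the z axis of tray_small, either way round below 0.08 rad and z of tray_middle in the frame of tray_large between 0.0155 and 0.0185 m and angle between the x axis of tray_middle and the x axis of tray_large, either way round below 0.1 rad and angle between each of tray_middle, tray_small, tray_large's own z axis and vertical below 0.06 rad and z of tray_small in the frame of tray_middle between 0.0155 and 0.0185 m and angle between the x axis of tray_small and the x axis of tray_middle, either way round below 0.1 rad and height (world z) of tray_large below 0.004 m and distance of tray_large from where it was at the start of the episode below 0.04 m); the robot touches nothing.
It fails at once if the square or the gauge block is pushed more than 20 mm (distance of any of square, gauge_block from where it was at the start of the episode above 0.02 m).
It also fails if it takes over 120 s, if anything falls off the work surface, if the arm or the gripper's body presses on something with over 40 N, if the wrist force passes 120 N, or if a joint passes its speed limit or range.

### The arm

A 6-joint arm with a two-finger parallel gripper is mounted at the origin on a cart in front of the work surface, level with it; the furniture and walls round the work are solid. World frame = base frame: x ahead of the robot, y to its left, z up, the work surface at z = 0. Lengths are in m, angles in rad, forces in N, time in s.
With the tool pointing down it reaches from about 0.25 to 0.775 m from the base axis. Payload 4 kg.
Tool frame: the origin (TCP) lies between the finger pads; the fingertips stand 25 mm ahead of it and the grasp point (between the pads) lies 6 mm ahead of it (robot.tip_reach is the z of the fingertips in the tool frame, in m); z points along the fingers, y is the line along which they close (so a half turn about z gives the same grasp; the last joint's range is limited). The gripper opens to 94 mm and grips with 3 to 60 N. Pads are 16 mm wide; open, the fingers measure 119 mm over their backs; the gripper's body (75 mm by 177 mm) begins 78 mm behind the grasp point.
Start: joints at [-1.272, 0.087, 1.371, -0, 1.684, -0.103], TCP at [0.215, -0.506, 0.231] pointing down, gripper open.
Joint ranges: [-3.1, 3.1], [-0.76, 2.03], [0.27, 2.55], [-1.08, 4.22], [0.17, 2.65], [-2.57, 2.57]. Speed limits (rad/s): [2.79, 2.79, 3.14, 3.14, 3.14, 3.14].

### API

Orientations are given as [roll, pitch, yaw] about the fixed x, y, z axes, in that order (R = Rz(yaw) Ry(pitch) Rx(roll)).
In Python, from bench import robot gives the robot as it stands. The module is installed in compiled form; this text tells all that it offers.
- The arm moves only by the shell command python3 -m handwheel 'ROWS'. ROWS is JSON, a list of rows, each a list of 3 entries, a list of its own where there are three numbers: the turn, a rotation vector about the world's x, y, z in units of 90 degrees (1.0 is 90 degrees), then the shift along the world's x, y, z in units of 0.05 m (1.0 is 0.05 m), then the closure, from 0 (fully open) to 1 (shut). A call has 1 to 5 rows; each row shifts and turns the commanded pose from where the row before left it; what a row does not reach is not made up. A row lasts 1/10 s, in which the tool goes at most 50 mm and 8.59 degrees, less where a joint would pass 70% of its speed; a pose out of reach is approached as far as the arm can. A call with a number of a shift or a turn outside -1 to 1 is refused whole. A call with a gripper value outside its range is refused whole. The fingers move at their own pace and stop on an object; the grip force is fixed at half the most. Time passes only in rows, so rows that do not move let the fingers close. It gives the time, the measured TCP pose, the force, the opening and the grip force at its end, in the units of the state.
- robot.get_obs(): the state, without advancing time (a new reading comes with each control period).
- robot.snapshot(name): name is "scene" or "top"; returns (picture, depth): 480x640x3 uint8, red, green, blue; 480x640 float32, m along the optical axis (not along the pixel's ray), 0 where there is no reading.
- robot.calibration(name): a dict with "mtx" (3x3 intrinsics, pixels), "extrinsics" (4x4, takes a point from camera to world coordinates). Camera axes: x right, y down, z forward; pixel columns grow to the right and rows downward; lengths in m; the calibration is good to about 2 mm. A picture is of the moment at which its call begins. calibration takes no time and is no camera call.
- robot.close_job(): hands the job in; it is judged then, once.
Trained networks look in the newest picture that a camera, given by its name, has taken for a name from the list of things; names that differ only in an ending like _2 or _b are one class to them, and where a whole thing is asked for, a point or a joint stands for the part that bears it (a point fixed in the world has none). Each returns a list of dicts, best first, with "p" (0 to 1); they miss things now and then, are a little off and sometimes report something else, mostly with a low value. They report only what shows in the picture. A call takes as long as a camera call. They do not tell look-alikes from the thing itself.
- robot.boxes_of(query, camera): "bbox" ([left, top, right, bottom] in pixels, round what is visible of it).
The state is a dict: "time": time; "joint_positions": joint angles; "qvel": joint speeds; "joint_torque": joint torques, N m; "tool_pos": TCP position; "ee_rot": TCP orientation; "wrist_force": force on the tool from outside, world axes, zero at the start; "wrist_torque": the same for the moment, N m; "width": finger opening in m; "finger_force": force on a finger pad.
Only numpy, scipy, OpenCV 4.12 (cv2) and the standard library are available. Lean on these libraries where they do the work, as an engineer would, in place of code of your own. Each camera call takes 0.05 s, during which the arm holds its last target. There are 200 camera calls.

## Working session

There is one attempt and no reset: what is moved stays moved. The work goes in short steps, Python scripts to look and compute and a shell command to move; the robot and the scene stay as the last step left them, time stands still between calls to the robot, and variables do not carry over. Pictures are saved under pics/ and viewed, at most 14 in all, crops included, and the job is handed in when it is done.

```bash
mkdir -p pics
cat > h.py <<'E'
import numpy as np, cv2
from bench import robot
def snap(c,fn=None):
    p,d=robot.snapshot(c)
    if fn: cv2.imwrite('pics/'+fn,p[:,:,::-1])
    return p,d
def world(c,d):
    k=robot.calibration(c);K=k['mtx'];T=np.array(k['extrinsics'])
    v,u=np.mgrid[0:480,0:640]
    P=np.stack([(u-K[0][2])/K[0][0]*d,(v-K[1][2])/K[1][1]*d,d],-1)
    return P@T[:3,:3].T+T[:3,3]
E
python3 - <<'E'
from h import *
for c in('scene','top'):
    p,d=snap(c,c+'0.png');W=world(c,d);np.savez('/tmp/'+c,p=p,d=d,W=W)
    k=robot.calibration(c);print(c,np.round(k['mtx'],1).tolist(),np.round(k['extrinsics'],3).tolist())
    for q in ('ring_large','ring_middle','ring_small','tray_large','tray_middle','tray_small','square','gauge_block'):
        for r in robot.boxes_of(q,c):
            b=r['bbox'];u=int((b[0]+b[2])/2);v=int((b[1]+b[3])/2)
            print(q,round(r['p'],2),np.round(b).tolist(),np.round(W[min(v,479),min(u,639)],3))
o=robot.get_obs();print({k:np.round(v,3).tolist() for k,v in o.items()})
E
```

```text
scene [[534.0, 0.0, 313.4], [0.0, 534.0, 238.6], [0.0, 0.0, 1.0]] [[-0.539, -0.422, 0.729, -0.064], [-0.842, 0.261, -0.472, 0.38], [0.008, -0.868, -0.496, 0.515], [0.0, 0.0, 0.0, 1.0]]
ring_large 0.65 [262.0, 266.0, 285.0, 271.0] [0.628 0.015 0.011]
ring_middle 0.67 [264.0, 255.0, 280.0, 263.0] [0.636 0.014 0.024]
ring_middle 0.53 [216.0, 268.0, 239.0, 282.0] [0.65  0.092 0.01 ]
ring_small 0.7 [264.0, 244.0, 280.0, 261.0] [0.637 0.011 0.037]
tray_large 0.88 [353.0, 257.0, 413.0, 298.0] [ 0.497 -0.123  0.017]
tray_middle 0.95 [363.0, 223.0, 409.0, 246.0] [ 0.603 -0.215  0.022]
square 0.77 [123.0, 266.0, 175.0, 304.0] [0.709 0.209 0.   ]
gauge_block 0.66 [329.0, 316.0, 347.0, 333.0] [0.446 0.004 0.007]
top [[565.8, 0.0, 328.4], [0.0, 565.8, 245.1], [0.0, 0.0, 1.0]] [[0.026, -0.994, 0.106, 0.453], [-1.0, -0.028, -0.013, -0.013], [0.016, -0.106, -0.994, 1.037], [0.0, 0.0, 0.0, 1.0]]
ring_large 0.63 [304.0, 190.0, 325.0, 210.0] [0.643 0.002 0.032]
ring_middle 0.6 [256.0, 182.0, 274.0, 198.0] [0.662 0.094 0.005]
ring_small 0.71 [307.0, 191.0, 317.0, 202.0] [0.654 0.006 0.003]
tray_large 0.76 [363.0, 248.0, 413.0, 303.0] [ 0.511 -0.134  0.015]
tray_middle 0.89 [414.0, 194.0, 470.0, 250.0] [ 0.61  -0.233  0.016]
tray_middle 0.27 [177.0, 141.0, 217.0, 210.0] [ 0.688  0.224 -0.002]
tray_middle 0.19 [219.0, 267.0, 272.0, 326.0] [0.466 0.121 0.015]
tray_small 0.72 [219.0, 268.0, 274.0, 325.0] [0.466 0.119 0.016]
square 0.81 [181.0, 144.0, 214.0, 210.0] [0.686 0.221 0.002]
{'time': 0.9, 'joint_positions': [-1.272, 0.087, 1.371, -0.0, 1.684, -0.103], 'qvel': [-0.0, -0.0, 0.001, -0.002, 0.001, 0.001], 'joint_torque': [-0.001, -34.003, -30.26, 0.072, 0.024, -0.0], 'tool_pos': [0.215, -0.506, 0.231], 'ee_rot': [3.141, 0.0, 0.402], 'wrist_force': [-0.385, 0.014, 0.014], 'wrist_torque': [0.015, 0.013, 0.029], 'finger_force': 0.0, 'width': 0.094}
```

View pics/scene0.png

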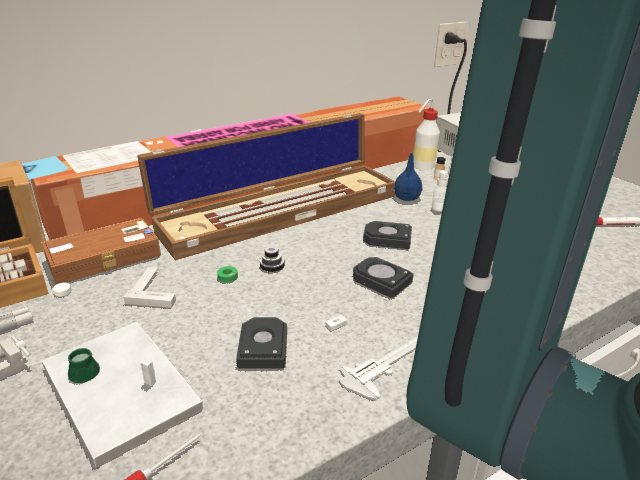

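View pics/top0.png

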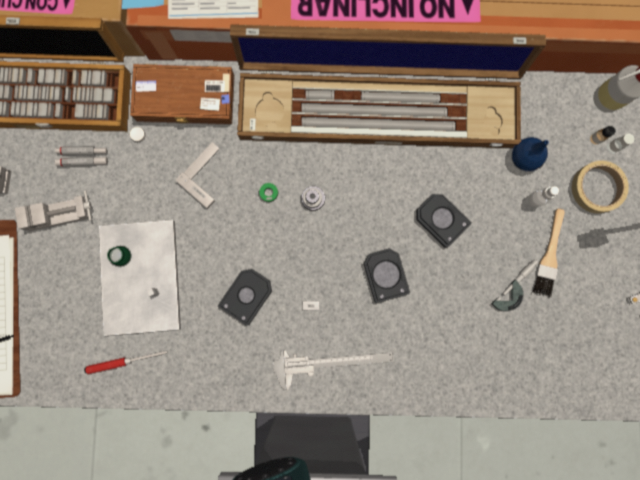

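The scene camera shows the pile at about (272,260), the trays at (383,275), (388,234) and (262,340), and the green look-alike ring at (228,273). In the top view the pile is at (313,199), and the large, middle and small trays are at (387,275), (443,219) and (246,296). The gauge block is at (311,305).

```bash
cat >> h.py <<'E'
from scipy.optimize import minimize
def plane(c,uv,z):
    k=robot.calibration(c);K=np.array(k['mtx']);T=np.array(k['extrinsics'])
    r=np.c_[uv,np.ones(len(uv))]@np.linalg.inv(K).T@T[:3,:3].T
    return (T[:3,3]+r*((z-T[2,3])/r[:,2])[:,None])[:,:2]
POLY=np.array([[-45,-33],[31,-33],[45,-19],[45,19],[31,33],[-45,33]])/1000.
def proj(c,P):
    k=robot.calibration(c);T=np.linalg.inv(np.array(k['extrinsics']))
    q=(P@T[:3,:3].T+T[:3,3])@np.array(k['mtx']).T
    return q[:,:2]/q[:,2:]
def tray_pts(x,y,a,z0=0):
    R=np.array([[np.cos(a),-np.sin(a)],[np.sin(a),np.cos(a)]])
    q=POLY@R.T+[x,y]
    return np.r_[np.c_[q,np.full(6,z0)],np.c_[q,np.full(6,z0+.017)]]
def fit_tray(c,p,box,z0=0,top=115):
    # silhouette fit: hull of projected prism against dark mask
    l,t,r,b=box;S=8
    m=np.zeros(p.shape[:2],np.uint8);g=p.max(2)
    m[t:b,l:r]=(g[t:b,l:r]<top)
    n,lab,st,_=cv2.connectedComponentsWithStats(m);i=1+st[1:,4].argmax();m=(lab==i).astype(np.uint8)
    cs,_=cv2.findContours(m,0,2);hull=cv2.convexHull(max(cs,key=len))
    m=cv2.fillPoly(np.zeros_like(m),[hull],1)
    crop=cv2.resize(m[t:b,l:r].astype(np.float32),None,fx=S,fy=S,interpolation=cv2.INTER_LINEAR)
    ys,xs=np.nonzero(m);c0=plane(c,[[xs.mean(),ys.mean()]],z0+.012)[0]
    def cost(v):
        h=(proj(c,tray_pts(v[0],v[1],v[2],z0))-[l,t]+.5)*S
        im=np.zeros(crop.shape,np.uint8)
        cv2.fillPoly(im,[cv2.convexHull(np.round(h*16).astype(np.int32))],1,shift=4)
        return np.abs(im-crop).sum()/S/S
    best=None
    for a in np.arange(0,2*np.pi,np.pi/12):
        s=minimize(cost,[c0[0],c0[1],a],method='Nelder-Mead',options=dict(initial_simplex=[[c0[0],c0[1],a],[c0[0]+.006,c0[1],a],[c0[0],c0[1]+.006,a],[c0[0],c0[1],a+.2]],xatol=1e-5,fatol=.05))
        if best is None or s.fun<best.fun: best=s
    return best.x,best.fun,st[i,4]
E
python3 - <<'E'
from h import *
B={'top':dict(L=(352,238,422,314),M=(404,184,482,260),S=(208,256,284,336)),'scene':dict(L=(345,248,422,304),M=(355,214,418,254),S=(228,308,298,376))}
tiles=[]
for c in B:
    p=np.load('/tmp/'+c+'.npz')['p']
    for k,b in B[c].items():
        v,f,n=fit_tray(c,p,b)
        l,t,r,bt=b
        im=cv2.resize(p[t:bt,l:r,::-1],(260,260),interpolation=cv2.INTER_CUBIC)
        s=np.array([260/(r-l),260/(bt-t)])
        h=((proj(c,tray_pts(*v))-[l,t]+.5)*s).astype(int)
        cv2.polylines(im,[h[6:]],True,(0,255,0),1);tiles.append(im)
        # seat: bright blob near the centre, floor z=.017
        u0=proj(c,np.array([[v[0],v[1],.017]]))[0]
        g=p.max(2);m=(g>125).astype(np.uint8);nn,lab,st,ce=cv2.connectedComponentsWithStats(m)
        i=lab[int(u0[1]),int(u0[0])];cs=plane(c,[ce[i]],.017)[0];w=st[i,2:4]
        print(c,k,np.round(v,4),round(np.degrees(v[2]),1),'cost',round(f,1),n,'seat',np.round(cs,4),w)
p=np.load('/tmp/top.npz')['p'];t=cv2.resize(p[180:218,292:334,::-1],(260,260),interpolation=cv2.INTER_CUBIC)
q=np.load('/tmp/scene.npz')['p'];t2=cv2.resize(q[240:278,252:294,::-1],(260,260),interpolation=cv2.INTER_CUBIC)
cv2.imwrite('pics/tiles.png',np.vstack([np.hstack(tiles[:3]),np.hstack([tiles[3],t,t2])]))
E
```

```text
top L [ 0.5112 -0.1291  0.3001] 17.2 cost 139.6 1367 seat [ 0.5121 -0.1311] [24 25]Traceback (most recent call last):
  File "<stdin>", line 7, in <module>
  File "h.py", line 43, in fit_tray
    s=minimize(cost,[c0[0],c0[1],a],method='Nelder-Mead',options=dict(initial_simplex=[[c0[0],c0[1],a],[c0[0]+.006,c0[1],a],[c0[0],c0[1]+.006,a],[c0[0],c0[1],a+.2]],xatol=1e-5,fatol=.05))
    res = _minimize_neldermead(fun, x0, args, callback, bounds=bounds,
                               **options)
    fxr = func(xr)
    fx = function(np.copy(x), *(wrapper_args + args))
  File "h.py", line 37, in cost
    h=(proj(c,tray_pts(v[0],v[1],v[2],z0))-[l,t]+.5)*S
       ~~~~^^^^^^^^^^^^^^^^^^^^^^^^^^^^^^^
  File "h.py", line 19, in proj
    k=robot.calibration(c);T=np.linalg.inv(np.array(k['extrinsics']))
ValueError: time passes only in moves, steps and waits
```

```bash
sed -i "s/^def snap/import functools\n@functools.lru_cache(None)\ndef cal(c): return robot.calibration(c)\ndef snap/; s/k=robot.calibration(c)/k=cal(c)/" h.py
cat > fit0.py <<'E'
from h import *
B={'top':dict(L=(352,238,422,314),M=(404,184,482,260),S=(208,256,284,336)),'scene':dict(L=(345,248,422,304),M=(355,214,418,254),S=(228,308,298,376))}
tiles=[]
for c in B:
    p=np.load('/tmp/'+c+'.npz')['p']
    for k,b in B[c].items():
        v,f,n=fit_tray(c,p,b,top=88)
        l,t,r,bt=b
        im=cv2.resize(p[t:bt,l:r,::-1],(260,260),interpolation=cv2.INTER_CUBIC)
        s=np.array([260/(r-l),260/(bt-t)])
        h=((proj(c,tray_pts(*v))-[l,t]+.5)*s).astype(int)
        cv2.polylines(im,[h[6:]],True,(0,255,0),1);tiles.append(im)
        u0=proj(c,np.array([[v[0],v[1],.017]]))[0]
        g=p.max(2);m=(g>115).astype(np.uint8);nn,lab,st,ce=cv2.connectedComponentsWithStats(m)
        i=lab[int(u0[1]),int(u0[0])];cs=plane(c,[ce[i]],.017)[0];w=st[i,2:4]
        print(c,k,np.round(v,4),round(np.degrees(v[2]),1),'cost',round(f,1),n,'seat',np.round(cs,4),w)
p=np.load('/tmp/top.npz')['p'];t=cv2.resize(p[180:218,292:334,::-1],(260,260),interpolation=cv2.INTER_CUBIC)
q=np.load('/tmp/scene.npz')['p'];t2=cv2.resize(q[240:278,252:294,::-1],(260,260),interpolation=cv2.INTER_CUBIC)
cv2.imwrite('pics/tiles.png',np.vstack([np.hstack(tiles[:3]),np.hstack([tiles[3],t,t2])]))
E
python3 fit0.py
```

```text
top L [ 0.5114 -0.1299  6.5772] 376.8 cost 71.8 1168 seat [ 0.512  -0.1312] [25 25]
top M [ 0.6174 -0.2311  0.8024] 46.0 cost 93.5 1365 seat [ 0.6178 -0.2326] [19 19]
top S [ 0.4675  0.1194 -0.5663] -32.4 cost 72.3 1546 seat [0.4681 0.1192] [13 14]
scene L [ 0.5129 -0.1308  0.3057] 17.5 cost 67.5 1185 seat [ 0.514  -0.1321] [27 14]
scene M [ 0.6193 -0.2322  0.809 ] 46.4 cost 59.4 906 seat [ 0.6204 -0.234 ] [18  7]
scene S [ 0.4683  0.1196 -0.5519] -31.6 cost 80.5 2058 seat [0.4694 0.1191] [18 12]
```

View pics/tiles.png

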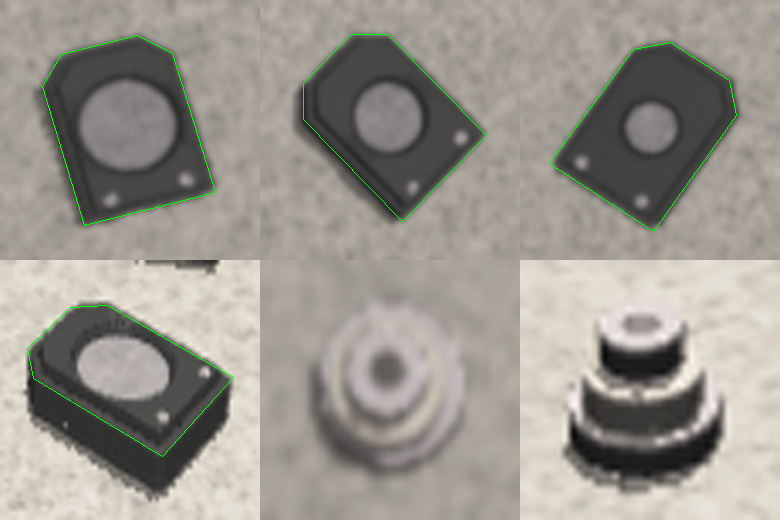

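Green outlines match all three trays, cut corners at the far end. Small ring's bore is centred in the tile at (388,370), roughly concentric with the pile. Next I'll measure the pile centres.

```bash
python3 - <<'E'
from h import *
print('top small',plane('top',[[292+128/260*42-.5,180+110/260*38-.5]],.036),'scene small',plane('scene',[[271.7-.5,249.9-.5]],.036))
# silhouette fit per camera: common vertical axis, hull union of three discs
th=np.linspace(0,2*np.pi,60)
def pts(x,y,r,z): return np.c_[x+r*np.cos(th),y+r*np.sin(th),np.full(60,z)]
z=np.load('/tmp/top.npz');W=z['W'];p=z['p']
sub=W[184:214,296:330].reshape(-1,3)
for lo,hi in((.008,.05),(.02,.05),(.031,.05)):
    s=sub[(sub[:,2]>lo)&(sub[:,2]<hi)];print('top',lo,len(s),s.mean(0).round(4),(s.min(0)/2+s.max(0)/2).round(4),np.ptp(s,0).round(3))
z=np.load('/tmp/scene.npz');W=z['W'];sub=W[240:280,252:294].reshape(-1,3)
for lo,hi in((.009,.014),(.021,.026),(.033,.039)):
    s=sub[(sub[:,2]>lo)&(sub[:,2]<hi)&(sub[:,0]<.69)];print('scene',lo,len(s),s.mean(0).round(4),(s.min(0)/2+s.max(0)/2).round(4),np.ptp(s,0).round(3))
E
python3 -m handwheel '[[[0,0,0],[0.6,1,0],0],[[0,0,0],[0.6,1,0],0],[[0,0,0],[1,1,0],0],[[0,0,0],[1,1,0],0],[[0,0,0],[1,1,0],0]]'
```

```text
top small [[0.64843871 0.00555198]] scene small [[0.64673867 0.00719283]]
top 0.008 422 [0.6464 0.0042 0.023 ] [0.6482 0.0052 0.0246] [0.043 0.042 0.032]
top 0.02 258 [0.646  0.0058 0.0297] [0.6469 0.0061 0.0305] [0.033 0.033 0.02 ]
top 0.031 124 [0.6473 0.0058 0.0355] [0.6471 0.0058 0.0359] [0.024 0.022 0.01 ]
scene 0.009 108 [0.6372 0.0108 0.0118] [0.6459 0.0061 0.0115] [0.041 0.044 0.005]
scene 0.021 96 [0.6406 0.0104 0.0239] [0.6473 0.0069 0.0235] [0.035 0.034 0.005]
scene 0.033 84 [0.6467 0.0075 0.0357] [0.6481 0.0076 0.0355] [0.025 0.023 0.005]
time: 1.4
tool_pos: [0.3736, -0.3129, 0.2308]
ee_rot: [3.14, -0.0, 0.401]
wrist_force: [0.1, -0.2, -0.7]
width: 0.0945
finger_force: 0.0
```

```bash
python3 -m handwheel '[[[0,0,0],[1,1,0],0],[[0,0,0],[1,1,0],0],[[0,0,0],[1,1,0],0],[[0,0,0],[1,1,0],0],[[0,0,0],[0,0,0],0]]'
```

```text
time: 1.9
tool_pos: [0.517, -0.1683, 0.23]
ee_rot: [-3.14, -0.002, 0.41]
wrist_force: [-0.7, -0.8, -0.7]
width: 0.0941
finger_force: 0.0
```

```bash
python3 -m handwheel '[[[0,0,0],[0.6,0.8,0],0],[[0,0,0],[0.6,0.8,0],0],[[0,0,0],[0.6,0.8,-0.1],0.3],[[0,0,0],[0.6,0.8,-0.1],0.4],[[0,0,0],[0.1,0.2,-1],0.4]]'; python3 -m handwheel '[[[0,0,0],[0,0,-0.6],0.4],[[0,0,0],[0,0,0],0.4],[[0,0,0],[0,0,0],0.4]]'
```

```text
time: 2.4
tool_pos: [0.6448, -0.0005, 0.1787]
ee_rot: [3.135, -0.015, 0.406]
wrist_force: [0.5, -0.2, 0.7]
width: 0.0738
finger_force: 0.0
time: 2.7
tool_pos: [0.6383, -0.0044, 0.1418]
ee_rot: [-3.141, 0.001, 0.401]
wrist_force: [-0.3, -0.8, 0.6]
width: 0.0565
finger_force: 0.0
```

```bash
python3 -m handwheel '[[[0,0,0],[0.17,0.21,-0.5],0.4],[[0,0,0],[0,0,-0.4],0.4],[[0,0,0],[0,0,0],0.4],[[0,0,0],[0,0,0],0.4]]'
python3 - <<'E'
from h import *
a,_=snap('scene');b,_=snap('top')
cv2.imwrite('pics/n1.png',np.hstack([cv2.resize(a[180:300,200:330,::-1],(400,370)),cv2.resize(b[150:250,260:370,::-1],(400,370))]))
E
```

```text
time: 3.1
tool_pos: [0.6481, 0.006, 0.0995]
ee_rot: [3.14, -0.003, 0.401]
wrist_force: [0.3, -0.2, 0.5]
width: 0.0564
finger_force: 0.0
```

View pics/n1.png

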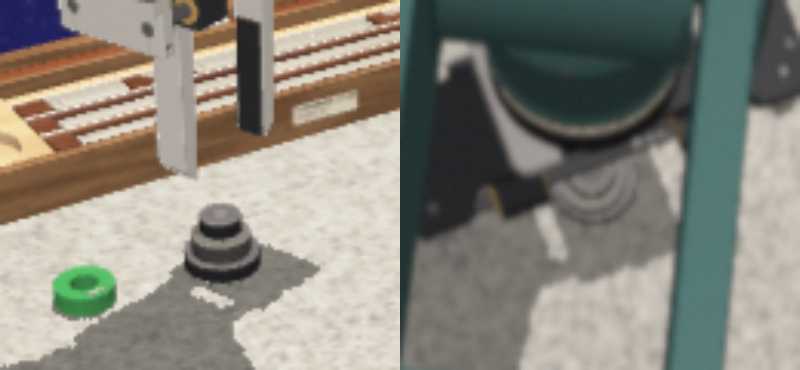

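The fingers straddle the pile, which sits at left-half (222,240). I'll descend onto the small ring.

```bash
python3 -m handwheel '[[[0,0,0],[0,0,-0.5],0.4],[[0,0,0],[0,0,-0.38],0.4],[[0,0,0],[0,0,0],0.4],[[0,0,0],[0,0,0],0.9],[[0,0,0],[0,0,0],0.9]]';python3 -m handwheel '[[[0,0,0],[0,0,0],0.9],[[0,0,0],[0,0,0],0.9],[[0,0,0],[0,0,0],0.9]]'
```

```text
time: 3.7
tool_pos: [0.6485, 0.0067, 0.0552]
ee_rot: [3.14, -0.003, 0.402]
wrist_force: [-0.2, -0.2, 0.4]
width: 0.0437
finger_force: 0.0
time: 4.0
tool_pos: [0.6477, 0.0068, 0.0538]
ee_rot: [3.141, -0.001, 0.402]
wrist_force: [-0.1, -0.1, 1.9]
width: 0.0226
finger_force: 30.0
```

```bash
python3 -m handwheel '[[[0,0,0],[0,0,0.3],0.9],[[0,0,0],[0,0,0.7],0.9],[[0,0,0],[-0.8,0.5,0.2],0.9],[[0,0,0],[-0.8,0.5,0],0.9],[[0,0,0],[-0.8,0.5,0],0.9]]';python3 -m handwheel '[[[0,0,0],[-0.8,0.5,0],0.9],[[0,0,0],[-0.4,0.25,0],0.9],[[0,0,0],[0,0,0],0.9],[[0,0,0],[0,0,0],0.9]]'
```

```text
time: 4.5
tool_pos: [0.5266, 0.0825, 0.1146]
ee_rot: [3.141, -0.003, 0.401]
wrist_force: [0.5, 0.9, -0.1]
width: 0.0223
finger_force: 30.0
time: 4.9
tool_pos: [0.4678, 0.1194, 0.114]
ee_rot: [3.14, -0.002, 0.403]
wrist_force: [0.7, 0.0, -0.6]
width: 0.0227
finger_force: 30.0
```

```bash
python3 -m handwheel '[[[0,0,0],[0,0,-0.7],0.9],[[0,0,0],[0,0,-0.2],0.9],[[0,0,0],[0,0,0],0.9],[[0,0,0],[0,0,0],0.9]]'
python3 - <<'E'
from h import *
a,_=snap('scene');b,_=snap('top')
cv2.imwrite('pics/n2.png',np.hstack([cv2.resize(a[230:390,190:330,::-1],(420,480),interpolation=2),cv2.resize(b[170:340,200:340,::-1],(380,461),interpolation=2)[:480] if 0 else cv2.resize(b[170:340,200:340,::-1],(380,480),interpolation=2)]))
E
```

```text
time: 5.3
tool_pos: [0.468, 0.1189, 0.0681]
ee_rot: [3.141, -0.0, 0.401]
wrist_force: [0.7, -0.9, -0.3]
width: 0.0227
finger_force: 30.0
```

View pics/n2.png

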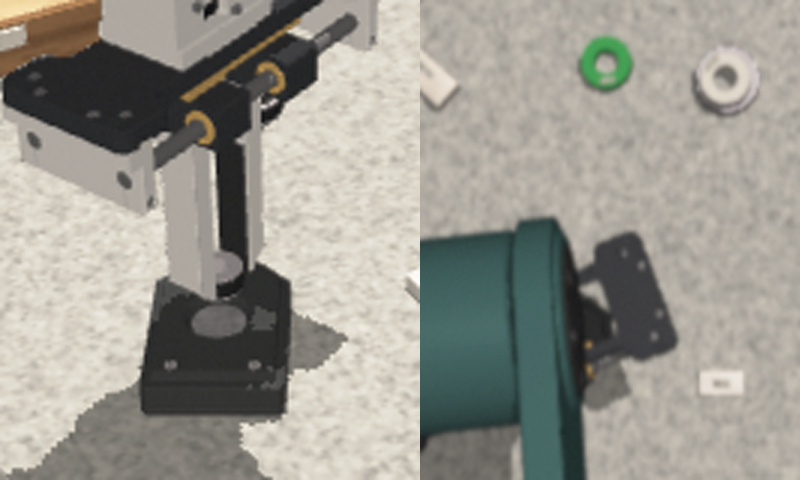

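The ring is held above the seat, and the middle and large rings are still stacked at right-half (727,78). I'll lower it and release.

```bash
python3 -m handwheel '[[[0,0,0],[0,0,-0.25],0.9],[[0,0,0],[0,0,-0.13],0.9],[[0,0,0],[0,0,0],0.9],[[0,0,0],[0,0,0],0.9]]'; python3 -m handwheel '[[[0,0,0],[0,0,0],0.5],[[0,0,0],[0,0,0],0.5],[[0,0,0],[0,0,0],0.5],[[0,0,0],[0,0,0.6],0.5],[[0,0,0],[0,0,0.8],0.4]]'; python3 -m handwheel '[[[0,0,0],[0.8,-0.4,0],0.4],[[0,0,0],[0.8,-0.5,0],0.4],[[0,0,0],[0.8,-0.5,0],0.4],[[0,0,0],[0.8,-0.5,0],0.4],[[0,0,0],[0,0,0],0.4]]'
python3 - <<'E'
from h import *
a,_=snap('scene')
cv2.imwrite('pics/n3.png',cv2.resize(a[200:390,190:410,::-1],(792,600),interpolation=2))
E
```

```text
time: 5.8
tool_pos: [0.4668, 0.1194, 0.0484]
ee_rot: [-3.141, 0.001, 0.402]
wrist_force: [0.5, 1.0, -0.7]
width: 0.0224
finger_force: 30.0
time: 6.3
tool_pos: [0.4651, 0.1191, 0.1171]
ee_rot: [-3.14, 0.006, 0.402]
wrist_force: [2.0, 0.3, -0.3]
width: 0.0517
finger_force: 0.0
time: 6.8
tool_pos: [0.6305, 0.0207, 0.1167]
ee_rot: [3.14, 0.001, 0.398]
wrist_force: [-0.3, 0.1, -0.4]
width: 0.0563
finger_force: 0.0
```

View pics/n3.png

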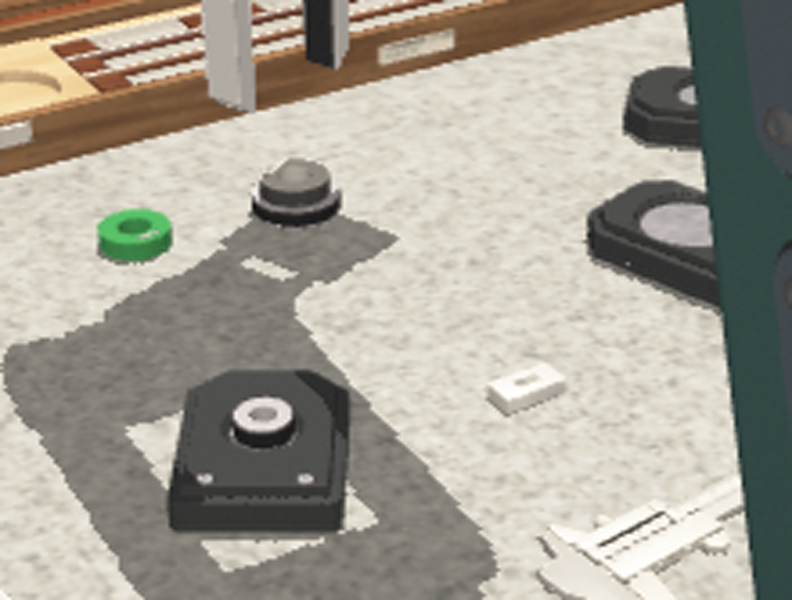

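Small ring is seated at (262,412). The middle ring at (297,185) shows something dome-like on top, so I'll check the heights there.

Run:
```python
from h import *
p,d=snap('scene');W=world('scene',d);sub=W[235:275,255:292]
P=sub.reshape(-1,3);P=P[P[:,0]<.69]
for lo,hi in((.009,.014),(.021,.0265),(.0275,.05)):
    s=P[(P[:,2]>lo)&(P[:,2]<hi)];
    if len(s):print(lo,len(s),s.mean(0).round(4),(s.min(0)/2+s.max(0)/2).round(4),np.ptp(s,0).round(3))
print((sub[5:32:1,8:28:2,2]*1000).round().astype(int))
```

```text
0.009 103 [0.6374 0.0109 0.0119] [0.6448 0.0063 0.0116] [0.038 0.042 0.005]
0.021 166 [0.6463 0.0074 0.0238] [0.6474 0.0071 0.0236] [0.034 0.034 0.005]
[[  0  -1   0   1   2   1   1   0   0   0]
 [  1   1   0   0   1   2   1   1  -1   1]
 [ -1   0   0   1   1   1   1   1   0   0]
 [  1   1   1   0   1   0   1   2   0   0]
 [  0   2   2   0   0   1   1   0   0   0]
 [  0   1   1   1   0 515   0  -1  -1   1]
 [  0   0 515   1   2   1   1   0  -1   1]
 [  0   0   2   1   0   1  -1   1   2   0]
 [  1   2   1   2   0   2   0  -1   1   1]
 [  0   2   0   1   1  -1   1   0   1  -2]
 [  1   1   1  24  24  25  24   1   0   1]
 [  0   0  23  23  25  24  24  24   1   2]
 [  0  23  24  24  24  25  26  24  24   1]
 [ 24  25  25  24  24  23  24  25  24   0]
 [515  25  21  22  23  22  24  24  25  23]
 [ 24  22 515  18  19  19  19  24  24  24]
 [ 24  25  25  19  16  17  20  25  24  24]
 [ 25  24  24  25  16  26  24  25  24  21]
 [ 23  24  24  25  24  24  25  24  23  19]
 [ 22  23  25  24  24  25  24  23  21  19]
 [ 20  21  23  25  23  24  23  21  19  17]
 [ 17  18  20  22  23  22  21  20  17  11]
 [ 16  17  18  19  20  20  18  18  15  13]
 [ 13  16  17  17  17  18  18  15  14  14]
 [ 14  13  14  15  15  14  14  14  12  12]
 [ 13  12  12  12  13  14  13  13  13  10]
 [ 12  11  13  14  13  11  11  13  11  10]]
```

It's only bore shading, since the top is flat at 24 mm. Now for the middle ring.

```bash
python3 -m handwheel '[[[0,0,0],[0.33,-0.28,-0.4],0.4],[[0,0,0],[0,0,-0.4],0.4],[[0,0,0],[0,0,-0.2],0.4],[[0,0,0],[0,0,0],0.4],[[0,0,0],[0,0,0],0.4]]'
```

```text
time: 7.4
tool_pos: [0.6433, 0.0112, 0.0697]
ee_rot: [3.141, -0.001, 0.403]
wrist_force: [0.7, 0.1, 0.0]
width: 0.0568
finger_force: 0.0
```

```bash
python3 -m handwheel '[[[0,0,0],[0.08,-0.09,-0.25],0.4],[[0,0,0],[0,0,-0.28],0.4],[[0,0,0],[0,0,0],0.4],[[0,0,0],[0,0,0],0.9],[[0,0,0],[0,0,0],0.9]]';python3 -m handwheel '[[[0,0,0],[0,0,0],0.9],[[0,0,0],[0,0,0],0.9],[[0,0,0],[0,0,0],0.9]]'
```

```text
time: 7.9
tool_pos: [0.6478, 0.0058, 0.0424]
ee_rot: [3.141, -0.0, 0.402]
wrist_force: [0.7, 0.6, 1.0]
width: 0.0438
finger_force: 0.0
time: 8.2
tool_pos: [0.648, 0.0059, 0.0429]
ee_rot: [3.141, -0.001, 0.402]
wrist_force: [-0.5, 1.4, 0.7]
width: 0.0321
finger_force: 35.4
```

```bash
python3 -m handwheel '[[[0,0,0],[0,0,0.3],0.9],[[0,0,0],[0,0,0.9],0.9],[[0,0,0],[-0.1,-0.8,0.2],0.9],[[0,0,0],[-0.1,-0.8,0],0.9],[[0,0,0],[-0.1,-0.8,0],0.9]]';python3 -m handwheel '[[[0,0,0],[-0.1,-0.8,0],0.9],[[0,0,0],[-0.1,-0.8,0],0.9],[[0,0,0],[-0.1,-0.76,0],0.9],[[0,0,0],[0,0,0],0.9],[[0,0,0],[0,0,0],0.9]]'
```

```text
time: 8.7
tool_pos: [0.6332, -0.1152, 0.1148]
ee_rot: [3.139, -0.003, 0.403]
wrist_force: [0.4, 0.0, -0.8]
width: 0.0322
finger_force: 35.3
time: 9.2
tool_pos: [0.6175, -0.2329, 0.113]
ee_rot: [-3.142, -0.001, 0.4]
wrist_force: [-0.2, 0.5, -0.4]
width: 0.0323
finger_force: 35.3
```

```bash
python3 -m handwheel '[[[0,0,0],[0.02,0.01,-0.7],0.9],[[0,0,0],[0,0,-0.4],0.9],[[0,0,0],[0,0,-0.18],0.9],[[0,0,0],[0,0,0],0.9],[[0,0,0],[0,0,0],0.9]]'; python3 -m handwheel '[[[0,0,0],[0,0,0],0.5],[[0,0,0],[0,0,0],0.4],[[0,0,0],[0,0,0],0.4],[[0,0,0],[0,0,0.6],0.4],[[0,0,0],[0,0,0.8],0.3]]'; python3 -m handwheel '[[[0,0,0],[0.1,0.8,0],0.3],[[0,0,0],[0.1,0.8,0],0.3],[[0,0,0],[0.1,0.8,0],0.3],[[0,0,0],[0.1,0.8,0],0.3],[[0,0,0],[0.1,0.8,0],0.3]]'; python3 -m handwheel '[[[0,0,0],[0.1,0.76,-0.3],0.3],[[0,0,0],[0,0,0],0.3],[[0,0,0],[0,0,0],0.3]]'
python3 - <<'E'
from h import *
p,d=snap('scene');W=world('scene',d)
for n,b in(('M',(205,250,350,420)),('pile',(245,280,252,294))):
    P=W[b[0]:b[1],b[2]:b[3]].reshape(-1,3)
    for lo,hi in((.009,.014),(.0265,.032)):
        s=P[(P[:,2]>lo)&(P[:,2]<hi)&(P[:,0]<.69)]
        if len(s):print(n,lo,len(s),(s.min(0)/2+s.max(0)/2).round(4),np.ptp(s,0).round(3))
cv2.imwrite('pics/n4.png',cv2.resize(p[200:320,240:430,::-1],(760,480),interpolation=2))
E
```

```text
time: 9.7
tool_pos: [0.6194, -0.2306, 0.0492]
ee_rot: [3.141, -0.001, 0.403]
wrist_force: [-0.2, -0.4, -0.6]
width: 0.0324
finger_force: 30.6
time: 10.2
tool_pos: [0.6168, -0.2308, 0.1156]
ee_rot: [-3.136, 0.005, 0.402]
wrist_force: [0.1, -0.3, 0.3]
width: 0.0613
finger_force: 0.0
time: 10.7
tool_pos: [0.6437, -0.0302, 0.1186]
ee_rot: [3.141, -0.001, 0.401]
wrist_force: [-0.5, -0.5, 0.5]
width: 0.066
finger_force: 0.0
time: 11.0
tool_pos: [0.6483, 0.0071, 0.1028]
ee_rot: [3.141, 0.001, 0.404]
wrist_force: [0.2, -0.1, 1.1]
width: 0.0659
finger_force: 0.0
M 0.009 27 [ 0.6227 -0.1884  0.0115] [0.028 0.006 0.005]
pile 0.009 238 [0.6484 0.0061 0.0115] [0.046 0.044 0.005]
```

View pics/n4.png

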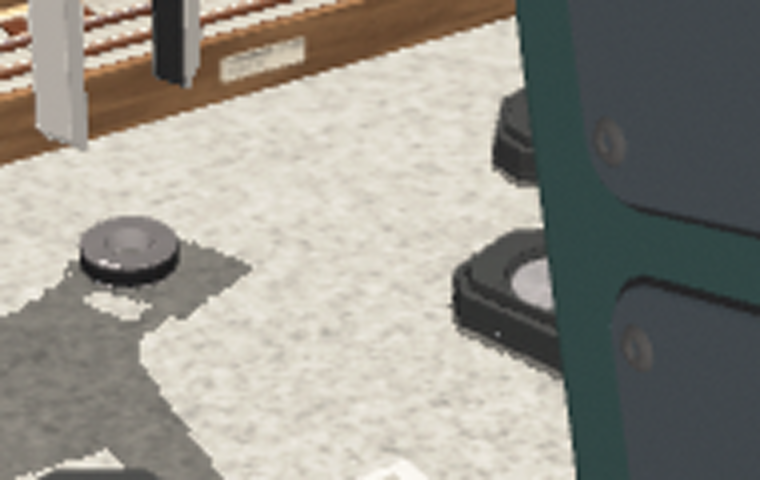

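Only the large ring is left, at (130,250). The arm hides the middle tray, so I'll check that after the large ring goes in.

```bash
python3 -m handwheel '[[[0,0,0],[-0.01,-0.01,-0.8],0.3],[[0,0,0],[0,0,-0.4],0.3],[[0,0,0],[0,0,-0.24],0.3],[[0,0,0],[0,0,0],0.3],[[0,0,0],[0,0,0],0.3]]';python3 -m handwheel '[[[0,0,0],[0,0,0],0.9],[[0,0,0],[0,0,0],0.9],[[0,0,0],[0,0,0],0.9],[[0,0,0],[0,0,0],0.9]]'
```

```text
time: 11.55
tool_pos: [0.6489, 0.0049, 0.0325]
ee_rot: [3.141, -0.002, 0.401]
wrist_force: [-0.1, 0.5, 0.4]
width: 0.0659
finger_force: 0.0
time: 11.95
tool_pos: [0.6488, 0.0058, 0.0324]
ee_rot: [3.14, -0.002, 0.402]
wrist_force: [-0.6, 0.4, 2.9]
width: 0.0425
finger_force: 30.0
```

```bash
python3 -m handwheel '[[[0,0,0],[0,0,0.4],0.9],[[0,0,0],[0,0,0.9],0.9],[[0,0,0],[-0.55,-0.55,0.2],0.9],[[0,0,0],[-0.55,-0.55,0],0.9],[[0,0,0],[-0.55,-0.55,0],0.9]]';python3 -m handwheel '[[[0,0,0],[-0.55,-0.55,0],0.9],[[0,0,0],[-0.53,-0.53,0],0.9],[[0,0,0],[0,0,0],0.9],[[0,0,0],[0,0,0],0.9]]'
```

```text
time: 12.45
tool_pos: [0.565, -0.0771, 0.107]
ee_rot: [3.141, -0.001, 0.403]
wrist_force: [-1.1, 0.0, -2.0]
width: 0.0424
finger_force: 30.0
time: 12.85
tool_pos: [0.5113, -0.1308, 0.1063]
ee_rot: [-3.141, -0.001, 0.4]
wrist_force: [0.5, -0.1, -0.5]
width: 0.0422
finger_force: 30.0
```

Target TCP z is 0.050, so I need to go down 0.056.

```bash
python3 -m handwheel '[[[0,0,0],[0.02,0,-0.6],0.9],[[0,0,0],[0,0,-0.35],0.9],[[0,0,0],[0,0,-0.17],0.9],[[0,0,0],[0,0,0],0.9],[[0,0,0],[0,0,0],0.9]]'; python3 -m handwheel '[[[0,0,0],[0,0,0],0.2],[[0,0,0],[0,0,0],0.2],[[0,0,0],[0,0,0],0.2],[[0,0,0],[0,0,0.6],0.2],[[0,0,0],[0,0,0.9],0]]'; python3 -m handwheel '[[[0,0,0],[-0.8,0.2,0.5],0],[[0,0,0],[-0.8,0.2,0.5],0],[[0,0,0],[-0.8,0.2,0.5],0],[[0,0,0],[-0.5,0.2,0.5],0],[[0,0,0],[0,0,0],0]]'
python3 - <<'E'
from h import *
p,d=snap('scene');q,_=snap('top');np.savez('/tmp/s2',p=p,d=d,W=world('scene',d),q=q)
cv2.imwrite('pics/n5.png',np.hstack([cv2.resize(p[200:390,200:430,::-1],(420,400),interpolation=2),cv2.resize(q[180:340,200:490,::-1],(380,400),interpolation=2)]))
E
```

```text
time: 13.35
tool_pos: [0.5135, -0.1301, 0.0506]
ee_rot: [3.141, -0.001, 0.403]
wrist_force: [-0.1, 0.5, -1.2]
width: 0.0426
finger_force: 30.0
time: 13.85
tool_pos: [0.5103, -0.1298, 0.1228]
ee_rot: [-3.136, 0.006, 0.402]
wrist_force: [0.7, -0.5, 0.2]
width: 0.0787
finger_force: 0.0
time: 14.35
tool_pos: [0.3674, -0.0905, 0.2301]
ee_rot: [3.134, -0.007, 0.402]
wrist_force: [0.6, 0.4, 0.6]
width: 0.0939
finger_force: 0.0
```

View pics/n5.png

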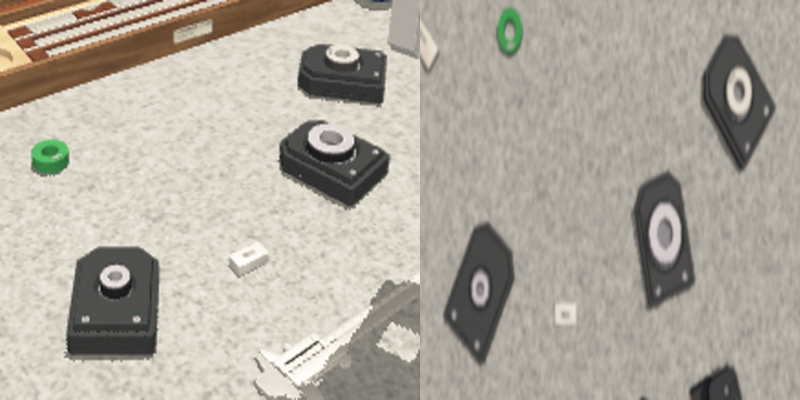

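All three rings look seated. I'll check ring heights and levelness, and refit the trays.

Run:
```python
from h import *
z=np.load('/tmp/s2.npz')
B={'top':dict(L=(352,238,422,314),M=(404,184,482,260),S=(208,256,284,336)),'scene':dict(L=(345,248,422,304),M=(355,205,418,260),S=(228,308,298,376))}
for c,p in(('top',z['q']),('scene',z['p'])):
    for k,b in B[c].items():
        v,f,n=fit_tray(c,p,b,top=88);print(c,k,np.round(v,4),round(np.degrees(v[2])%360,1),round(f))
        if c=='scene':
            W=z['W'].reshape(-1,3);s=W[(np.hypot(*(W[:,:2]-v[:2]).T)<.03)&(W[:,2]>.0255)&(W[:,2]<.036)]
            A=np.linalg.lstsq(np.c_[s[:,:2]-s[:,:2].mean(0),np.ones(len(s))],s[:,2],rcond=None)[0]
            print('  ring top',len(s),(s.min(0)/2+s.max(0)/2).round(4),'tilt,z',A.round(4))
```

```text
top L [ 0.5114 -0.1298  0.2977] 17.1 70
top M [ 0.6172 -0.2311  0.8022] 46.0 98
top S [ 0.4675  0.1194 -0.5664] 327.5 82
scene L [ 0.5129 -0.1308  0.3056] 17.5 70
  ring top 282 [ 0.5137 -0.1295  0.0286] tilt,z [ 0.0058 -0.0092  0.029 ]
scene M [ 0.6193 -0.2321  0.8058] 46.2 58
  ring top 133 [ 0.6185 -0.2307  0.0286] tilt,z [0.0087 0.0065 0.0289]
scene S [0.4684 0.1196 5.7318] 328.4 81
  ring top 166 [0.467  0.1195 0.0288] tilt,z [ 0.0314 -0.0087  0.0288]
```

All rings sit level with tops at 29 mm, and the trays haven't moved. Next is the middle tray, centred at (0.618, -0.232) with yaw 0.804.

```bash
python3 -m handwheel '[[[0,0,0.086],[0.82,-0.46,-0.3],0],[[0,0,0.085],[0.82,-0.46,-0.3],0],[[0,0,0.085],[0.82,-0.46,-0.3],0],[[0,0,0],[0.82,-0.46,-0.3],0],[[0,0,0],[0.82,-0.46,-0.3],0]]';python3 -m handwheel '[[[0,0,0],[0.82,-0.46,-0.3],0],[[0,0,0],[0,0,0],0],[[0,0,0],[0,0,0],0]]'
```

```text
time: 14.95
tool_pos: [0.5741, -0.2066, 0.1462]
ee_rot: [-3.138, 0.001, 0.804]
wrist_force: [-0.0, -0.5, 0.8]
width: 0.0941
finger_force: 0.0
time: 15.25
tool_pos: [0.613, -0.2285, 0.1296]
ee_rot: [-3.133, 0.003, 0.804]
wrist_force: [-0.3, -0.1, 0.7]
width: 0.0941
finger_force: 0.0
```

```bash
python3 -m handwheel '[[[0,0,0],[0.1,-0.06,-0.8],0],[[0,0,0],[0,0,-0.6],0],[[0,0,0],[0,0,-0.3],0],[[0,0,0],[0,0,-0.1],0],[[0,0,0],[0,0,0],0]]';python3 -m handwheel '[[[0,0,0],[0,0,0],0],[[0,0,0],[0,0,0],0]]'
```

```text
time: 15.75
tool_pos: [0.6185, -0.2314, 0.0463]
ee_rot: [3.14, -0.0, 0.804]
wrist_force: [1.0, -0.0, -0.0]
width: 0.0937
finger_force: 0.0
time: 15.95
tool_pos: [0.6198, -0.2321, 0.0478]
ee_rot: [3.138, -0.001, 0.804]
wrist_force: [0.7, -0.6, 0.5]
width: 0.0939
finger_force: 0.0
```

```bash
python3 -m handwheel '[[[0,0,0],[-0.01,0,-0.25],0],[[0,0,0],[0,0,-0.12],0],[[0,0,0],[0,0,0],0],[[0,0,0],[0,0,0],0.6],[[0,0,0],[0,0,0],0.6]]';python3 -m handwheel '[[[0,0,0],[0,0,0],0.6],[[0,0,0],[0,0,0],0.6],[[0,0,0],[0,0,0],0.6]]'
```

```text
time: 16.45
tool_pos: [0.6179, -0.2315, 0.0263]
ee_rot: [-3.141, 0.0, 0.804]
wrist_force: [-0.3, 0.1, -0.6]
width: 0.0816
finger_force: 0.0
time: 16.75
tool_pos: [0.618, -0.2316, 0.0266]
ee_rot: [-3.141, 0.0, 0.804]
wrist_force: [-0.3, 0.2, -0.2]
width: 0.0655
finger_force: 30.0
```

```bash
python3 -m handwheel '[[[0,0,0],[0,0,0.3],0.6],[[0,0,0],[0,0,0.6],0.6],[[0,0,0],[0,0,0.6],0.6],[[0,0,-0.08],[-0.5,0.5,0],0.6],[[0,0,-0.08],[-0.5,0.5,0],0.6]]';python3 -m handwheel '[[[0,0,-0.08],[-0.5,0.5,0],0.6],[[0,0,-0.08],[-0.5,0.5,0],0.6],[[0,0,0],[-0.12,0.03,0],0.6],[[0,0,0],[0,0,0],0.6],[[0,0,0],[0,0,0],0.6]]'
```

```text
time: 17.25
tool_pos: [0.5689, -0.182, 0.1045]
ee_rot: [3.138, -0.003, 0.546]
wrist_force: [0.1, 0.7, -3.1]
width: 0.0658
finger_force: 30.0
time: 17.75
tool_pos: [0.5131, -0.1309, 0.1027]
ee_rot: [3.14, -0.002, 0.302]
wrist_force: [-0.7, -0.3, -0.3]
width: 0.066
finger_force: 30.0
```

```bash
python3 -m handwheel '[[[0,0,0],[-0.01,0.01,-0.5],0.6],[[0,0,0],[0,0,-0.3],0.6],[[0,0,0],[0,0,0],0.6],[[0,0,0],[0,0,0],0.6]]';python3 -m handwheel '[[[0,0,0],[0,0,-0.12],0.6],[[0,0,0],[0,0,-0.1],0.6],[[0,0,0],[0,0,-0.1],0.6],[[0,0,0],[0,0,-0.05],0.6],[[0,0,0],[0,0,0],0.6]]'
```

```text
time: 18.15
tool_pos: [0.5123, -0.1304, 0.0619]
ee_rot: [3.141, 0.0, 0.301]
wrist_force: [-0.8, -0.1, -0.7]
width: 0.0657
finger_force: 30.0
time: 18.65
tool_pos: [0.5116, -0.1296, 0.0436]
ee_rot: [3.141, -0.0, 0.301]
wrist_force: [-1.0, 0.4, 0.7]
width: 0.0658
finger_force: 30.0
```

It went home with no resistance. I'll release, lift clear, take a picture and go to the small tray.

```bash
python3 -m handwheel '[[[0,0,0],[0,0,-0.01],0],[[0,0,0],[0,0,0],0],[[0,0,0],[0,0,0],0],[[0,0,0],[0,0,0.6],0],[[0,0,0],[0,0,1],0]]';python3 -m handwheel '[[[0,0,-0.0914],[-0.17,0.83,0],0],[[0,0,-0.0914],[-0.17,0.83,0],0],[[0,0,-0.0914],[-0.17,0.83,0],0],[[0,0,-0.0914],[-0.17,0.83,0],0],[[0,0,-0.0914],[-0.17,0.83,0],0]]'; python3 -m handwheel '[[[0,0,-0.0914],[-0.07,0.83,0],0],[[0,0,0],[0,0,0],0],[[0,0,0],[0,0,0],0]]'
python3 - <<'E'
from h import *
p,d=snap('scene');q,_=snap('top');np.savez('/tmp/s3',p=p,d=d,W=world('scene',d),q=q)
cv2.imwrite('pics/n6.png',np.hstack([cv2.resize(p[200:400,200:430,::-1],(420,400),interpolation=2),cv2.resize(q[180:340,300:490,::-1],(380,400),interpolation=2)]))
E
```

```text
time: 19.15
tool_pos: [0.5088, -0.1286, 0.1194]
ee_rot: [-3.136, 0.008, 0.301]
wrist_force: [1.0, -0.4, -0.0]
width: 0.0941
finger_force: 0.0
time: 19.65
tool_pos: [0.4698, 0.0751, 0.1231]
ee_rot: [-3.141, -0.001, -0.407]
wrist_force: [1.5, 1.4, -0.1]
width: 0.0938
finger_force: 0.0
time: 19.95
tool_pos: [0.4669, 0.1135, 0.1229]
ee_rot: [3.141, -0.001, -0.534]
wrist_force: [-0.2, 0.0, 1.4]
width: 0.094
finger_force: 0.0
```

View pics/n6.png

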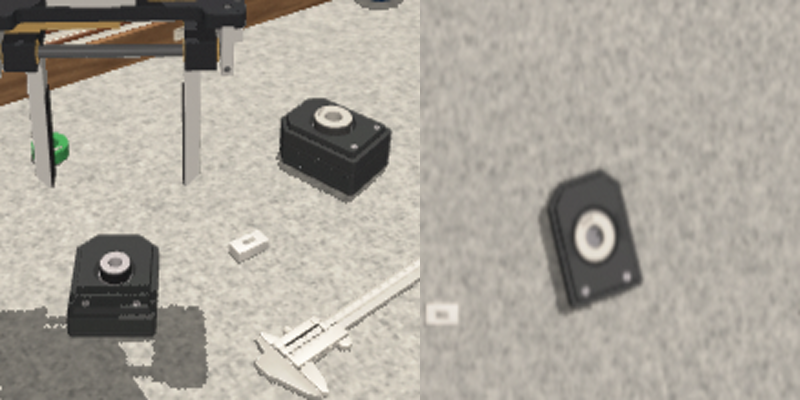

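The middle tray is on the large one at left-half (335,145). Measuring the stack while I lower onto the small tray.

```bash
python3 - <<'E'
from h import *
z=np.load('/tmp/s3.npz')
W=z['W'].reshape(-1,3);n=np.hypot(W[:,0]-.512,W[:,1]+.130)
for r,lo,hi in((.025,.042,.052),(.05,.036,.0415)):
    s=W[(n<r)&(W[:,2]>lo)&(W[:,2]<hi)];A=np.linalg.lstsq(np.c_[s[:,:2]-s[:,:2].mean(0),np.ones(len(s))],s[:,2],rcond=None)[0];print(len(s),(s.min(0)/2+s.max(0)/2).round(4),A.round(4))
v,f,_=fit_tray('top',z['q'],(352,238,422,314),z0=.017,top=88);print(v.round(4),f)
E
python3 -m handwheel '[[[0,0,-0.0166],[0.02,0.12,-0.7],0],[[0,0,0],[0,0,-0.6],0],[[0,0,0],[0,0,-0.3],0],[[0,0,0],[0,0,0],0],[[0,0,0],[0,0,0],0]]'
```

```text
195 [ 0.509  -0.1283  0.0453] [ 0.0172 -0.0094  0.0458]
704 [ 0.51   -0.1301  0.0387] [ 0.0051 -0.0116  0.0392]
[ 0.5108 -0.1287  0.2993] 78.8831787109375
time: 20.55
tool_pos: [0.4685, 0.1179, 0.0431]
ee_rot: [3.141, -0.0, -0.566]
wrist_force: [1.2, 0.4, -0.2]
width: 0.0938
finger_force: 0.0
```

```bash
python3 -m handwheel '[[[0,0,0],[0,0.03,-0.22],0],[[0,0,0],[0,0,-0.1],0],[[0,0,0],[0,0,0],0],[[0,0,0],[0,0,0],0.6],[[0,0,0],[0,0,0],0.6]]';python3 -m handwheel '[[[0,0,0],[0,0,0],0.6],[[0,0,0],[0,0,0],0.6],[[0,0,0],[0,0,0],0.6]]'
```

```text
time: 21.05
tool_pos: [0.4682, 0.1206, 0.0271]
ee_rot: [-3.141, -0.001, -0.564]
wrist_force: [-1.0, -0.4, -0.1]
width: 0.0812
finger_force: 0.0
time: 21.35
tool_pos: [0.468, 0.1205, 0.027]
ee_rot: [3.142, -0.0, -0.564]
wrist_force: [-0.8, -0.9, 1.8]
width: 0.0658
finger_force: 30.0
```

```bash
python3 -m handwheel '[[[0,0,0],[0,0,0.3],0.6],[[0,0,0],[0,0,0.7],0.6],[[0,0,0],[0,0,0.8],0.6],[[0,0,0.0916],[0.14,-0.8,0],0.6],[[0,0,0.0916],[0.14,-0.8,0],0.6]]';python3 -m handwheel '[[[0,0,0.0916],[0.14,-0.8,0],0.6],[[0,0,0.0916],[0.14,-0.8,0],0.6],[[0,0,0.0916],[0.14,-0.8,0],0.6],[[0,0,0.0916],[0.14,-0.8,0],0.6],[[0,0,0],[0.03,-0.2,0],0.6]]';python3 -m handwheel '[[[0,0,0],[0,0,0],0.6],[[0,0,0],[0,0,0],0.6],[[0,0,0],[0,0,0],0.6]]'
```

```text
time: 21.85
tool_pos: [0.4826, 0.0433, 0.1186]
ee_rot: [-3.141, -0.004, -0.278]
wrist_force: [0.5, -0.4, -2.3]
width: 0.0662
finger_force: 30.0
time: 22.35
tool_pos: [0.5109, -0.1288, 0.1163]
ee_rot: [3.14, 0.001, 0.281]
wrist_force: [-0.9, 1.5, -1.2]
width: 0.0654
finger_force: 30.0
time: 22.65
tool_pos: [0.5106, -0.1236, 0.1166]
ee_rot: [-3.141, 0.0, 0.285]
wrist_force: [0.4, 0.8, -1.0]
width: 0.0656
finger_force: 30.0
```

```bash
python3 -m handwheel '[[[0,0,0.01],[0.02,-0.11,-0.4],0.6],[[0,0,0],[0,0,-0.3],0.6],[[0,0,0],[0,0,0],0.6],[[0,0,0],[0,0,0],0.6],[[0,0,0],[0,0,0],0.6]]'
```

```text
time: 23.15
tool_pos: [0.5126, -0.1302, 0.083]
ee_rot: [3.14, -0.002, 0.3]
wrist_force: [0.8, 1.1, -0.9]
width: 0.0657
finger_force: 30.0
```

```bash
python3 -m handwheel '[[[0,0,0],[-0.01,0.01,-0.15],0.6],[[0,0,0],[0,0,-0.12],0.6],[[0,0,0],[0,0,-0.1],0.6],[[0,0,0],[0,0,-0.06],0.6],[[0,0,0],[0,0,0],0.6]]';python3 -m handwheel '[[[0,0,0],[0,0,0],0.6],[[0,0,0],[0,0,0],0.6]]'
```

```text
time: 23.65
tool_pos: [0.5112, -0.1301, 0.061]
ee_rot: [-3.141, 0.0, 0.299]
wrist_force: [-2.2, 1.6, 3.0]
width: 0.0657
finger_force: 30.0
time: 23.85
tool_pos: [0.5112, -0.1301, 0.061]
ee_rot: [-3.142, 0.0, 0.299]
wrist_force: [-3.3, 0.0, 5.8]
width: 0.0655
finger_force: 30.0
```

The TCP reads 0.061, which is home height, with light contact. I'll release, back off and check.

```bash
python3 -m handwheel '[[[0,0,0],[0,0,0],0],[[0,0,0],[0,0,0],0],[[0,0,0],[0,0,0],0],[[0,0,0],[0,0,0.6],0],[[0,0,0],[0,0,1],0]]';python3 -m handwheel '[[[0,0,0],[-0.2,0.8,0.4],0],[[0,0,0],[-0.2,0.8,0.4],0],[[0,0,0],[-0.2,0.8,0.2],0],[[0,0,0],[-0.2,0.8,0],0],[[0,0,0],[-0.2,0.8,0],0]]';python3 -m handwheel '[[[0,0,0],[0,0,0],0],[[0,0,0],[0,0,0],0],[[0,0,0],[0,0,0],0]]'
python3 - <<'E'
from h import *
p,d=snap('scene');q,_=snap('top');W=world('scene',d).reshape(-1,3);n=np.hypot(W[:,0]-.512,W[:,1]+.130)
for r,lo,hi in((.018,.06,.07),(.05,.053,.0595)):
    s=W[(n<r)&(W[:,2]>lo)&(W[:,2]<hi)];A=np.linalg.lstsq(np.c_[s[:,:2]-s[:,:2].mean(0),np.ones(len(s))],s[:,2],rcond=None)[0];print(len(s),(s.min(0)/2+s.max(0)/2).round(4),A.round(4))
v,f,_=fit_tray('top',q,(352,238,422,314),z0=.034,top=88);print(v.round(4),f)
cv2.imwrite('pics/n7.png',np.hstack([cv2.resize(p[210:320,330:440,::-1],(400,400),interpolation=2),cv2.resize(q[230:320,340:430,::-1],(400,400),interpolation=2)]))
E
```

```text
time: 24.35
tool_pos: [0.5086, -0.1292, 0.1364]
ee_rot: [-3.136, 0.008, 0.299]
wrist_force: [1.1, -0.3, -0.1]
width: 0.0935
finger_force: 0.0
time: 24.85
tool_pos: [0.4612, 0.0713, 0.1909]
ee_rot: [3.141, -0.002, 0.299]
wrist_force: [0.8, 0.4, -0.3]
width: 0.0942
finger_force: 0.0
time: 25.15
tool_pos: [0.4616, 0.0691, 0.19]
ee_rot: [3.141, 0.0, 0.299]
wrist_force: [-0.7, -1.2, 0.7]
width: 0.0942
finger_force: 0.0
100 [ 0.5108 -0.1304  0.063 ] [ 0.008  -0.0276  0.0629]
789 [ 0.5091 -0.1309  0.0562] [ 0.0065 -0.0101  0.0563]
[ 0.5104 -0.1284  0.3103] 109.749755859375
```

View pics/n7.png

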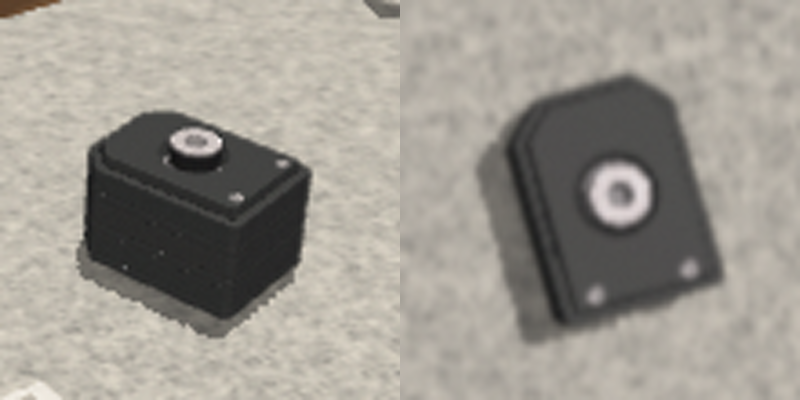

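The stack is flush and aligned, with its step top at 56 mm and the ring top at 63 mm as expected. I'm handing the job in.

```bash
python3 -c "
from bench import robot
print(robot.close_job())"
```

```text
the job is handed in; nothing more can be done
None
```

Each ring is in its own tray's seat, the trays are stacked on the large-seat tray with cut corners aligned (measured heights match fully home), the arm never approached the square or the gauge block, and I handed the job in at about 25 s; no verdict came back.

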